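# Zero a clay slab roller and back its screw off a quarter turn

### The arm

A 6-joint arm with a two-finger parallel gripper is mounted at the origin on the work surface. World frame = base frame: x ahead of the robot, y to its left, z up, the work surface at z = 0. Lengths are in m, angles in rad, forces in N, time in s.
With the tool pointing down it reaches from about 0.35 to 0.925 m from the base axis. Payload 6.4 kg.
Tool frame: the origin (TCP) lies at the very end of the fingers, on their centre line; the grasp point (between the pads) lies 19 mm behind it; z points along the fingers, y is the line along which they close (so a half turn about z gives the same grasp; the last joint's range is limited). The gripper opens to 94 mm and grips with 3 to 60 N. Pads are 16 mm wide; open, the fingers measure 119 mm over their backs; the gripper's body (75 mm by 177 mm) begins 78 mm behind the grasp point.
Start: joints at [-1.37, 0.245, 1.558, -0, 1.339, -0.174], TCP at [0.238, -0.605, 0.205] pointing down, gripper open.
Joint ranges: [-3.13, 3.13], [-1.02, 2.26], [0.13, 2.54], [-0.95, 4.09], [0.21, 2.88], [-2.74, 2.74]. Speed limits (rad/s): [2.57, 2.57, 3.14, 3.14, 3.14, 3.14].

### API

Orientations are given as a unit quaternion [x, y, z, w].
In Python, from bench import env gives the robot as it stands.
- The arm moves only by the tool play_rows, never from a script. Its argument "series" is text: rows parted by semicolons, each of 5 numbers parted by spaces: the shift along the tool's x, y, z each as a share of 0.25 m, from -1 to 1, then the turn about the tool's z as a share of pi/2 rad, from -1 to 1, then the closure, from -1 (fully open) to 1 (shut). In form: x y z turn fingers; .... A call has 1 to 12 rows; each row shifts and turns the commanded pose from where the row before left it, along the tool's axes as they then stand; what a row does not reach is not made up. A row lasts 1/12 s, in which the tool goes at most 41.7 mm and 7.16 degrees, less where a joint would pass 70% of its speed; a pose out of reach is approached as far as the arm can. A call with a number of a shift or a turn outside -1 to 1 is refused whole. A call with a gripper value outside its range is refused whole. The fingers move at their own pace and stop on an object; the grip force is fixed at half the most. Time passes only in rows, so rows that do not move let the fingers close. It gives the time, the measured TCP pose, the force, the opening and the grip force at its end, in the units of the state.
- env.sense(): the state, without advancing time (a new reading comes with each control period).
- env.read_camera(name): name is "scene" or "top"; returns the picture (400x640x3 uint8, red, green, blue); there is no depth.
- env.get_calibration(name): a dict with "fov_y" (degrees; the focal length in pixels is half the picture's height over the tangent of half this angle, whatever the lens; pixels are square), "cx", "cy" (the principal point, pixels), "extrinsics" (4x4, takes a point from world to camera coordinates). Camera axes: x right, y down, z forward; pixel columns grow to the right and rows downward; lengths in m; the calibration is good to about 2 mm. A picture is of the moment at which its call begins. get_calibration takes no time and is no camera call.
- env.close_job(): hands the job in; it is judged then, once.
Trained networks look in the newest picture that a camera, given by its name, has taken for a name from the list of things; names that differ only in an ending like _2 or _b are one class to them, and where a whole thing is asked for, a point or a joint stands for the part that bears it (a point fixed in the world has none). Each returns a list of dicts, best first, with "confidence" (0 to 1); they miss things now and then, are a little off and sometimes report something else, mostly with a low value. They report only what shows in the picture. A call takes as long as a camera call.
- env.trace(query, camera): "region" (400x640 bool, what is visible of it) and "bbox" ([centre column, centre row, width, height] in pixels, round what is visible of it).
The state is a dict: "time_s": time; "joint_positions": joint angles; "qd": joint speeds; "effort": joint torques, N m; "tcp_pos": TCP position; "orientation": TCP orientation; "wrist_force": force on the tool from outside, world axes, zero at the start; "wrist_torque": the same for the moment, N m; "width": opening from 0.0 (shut) to 1.0 (fully open); "finger_force": force on a finger pad.
Only numpy, scipy, OpenCV 4.12 (cv2) and the standard library are available. Lean on these libraries where they do the work, as an engineer would, in place of code of your own. Each camera call takes 0.05 s, during which the arm holds its last target. There are 200 camera calls.

### The job

Set the gap of the clay slab roller: with the small crank on top of the machine, turn the adjuster screw clockwise (seen from above) until it bottoms and the rollers are firmly but gently pinched, without forcing it, and hold it so for a moment. Then back the screw off by a quarter turn (90 degrees anticlockwise) from where it bottomed and let go of the crank. Leave the other things on and around the machine where they are.

Things in the scene. Friction and masses are not known exactly. Their poses are not given: they have to be found in the camera images.
- press: Clay slab roller, grey, fixed to the table: about 290 (its x) by 280 (its y), 162 high to the top of the flat aluminium bridge over its two steel rollers. Origin: centre of its underside; x is the feeding direction, y runs along the rollers, z up. Its star-shaped drive handle (+y side) and two wooden feed boards (tops 76 mm up) are not used.
- screw_axis (a point): Fixed point on the vertical axis of the adjuster screw, 213 mm above the table (the height of the middle of the crank's knob); axes as the machine's. The screw's round dark collar (48 across, 12 high) stands mid-bridge and the crank turns on top of it. At the start the screw is 0.3 to 0.75 turn above its bottom; a stop limits it 0.9 turn above the bottom.
- knob_centre (a point): Centre (half-way up) of the upright black knob at the crank's end: cylinder 22 across, 50 high, top 238 mm above the table, 60 mm from the screw's axis. It spins freely on its own pin, so it can be led round its level circle by a hand of fixed heading, held or pushed. At the start it may be anywhere on the circle. x axis: from the screw's axis outwards along the crank.
- hub_top (a point): Top of the crank's hub, on the screw's axis, 192 mm above the table; the crank arm is 16 wide, its top 186 mm up. Feel, as force at the knob: running drag about 1 N; where the screw bottoms cannot be seen, but from there resistance rises evenly, 2.2 N per mm of knob travel (8 N m/rad), and springs back. 6 to 15 N seats it well; under 4.5 N is not seated; over 22 N strains it.
- screw_tip (a point): Lower end of the screw, hidden inside the machine. Its height in the machine's frame is 140.0 mm where the screw bottoms and 2 mm more per turn above that (0.5 mm per quarter turn). A measured pose, good to about 1.5 mm, is far too coarse to set the screw by.
- lower_roller (a point): Middle of the lower steel roller (48 across, 210 long), 55.0 mm high in the machine's frame. When the screw has bottomed it gives under the pinch, by 0.0024 mm per N at the knob: too little to be measured, but the pinch is judged by it.
- rib: Bystander, to be left alone: small yellow plastic scraper, 35 x 90 x 8 mm, lying on the machine's far feed board.
- slat: Bystander, to be left alone: wooden slat, 30 x 160 x 6 mm, lying on the machine's near feed board.
- bowl: Bystander, to be left alone: terracotta bowl, 120 mm across, 50 high.
- brush: Bystander, to be left alone: brush lying on the table.
- cup: Bystander, to be left alone: white cup, 76 mm across, 85 high.
- spatula: Bystander, to be left alone: spatula lying on the table.
- weight: Bystander, to be left alone: brass weight, 60 mm across, 50 high.

How it is judged:
By the outcome, as a careful person would: the job done as asked, in the order asked, and still so for the second after the job is handed in, with the robot touching nothing.
It also fails if it takes over 67 s, if anything falls off the work surface, if the arm or the gripper's body presses on something with over 40 N, if the wrist force passes 120 N, or if a joint passes its speed limit or range.

## Working session

There is one attempt and no reset: what is moved stays moved. The work goes in short steps, Python scripts to look and compute and a tool call to move; the robot and the scene stay as the last step left them, time stands still between calls to the robot, and variables do not carry over. Pictures are saved under pics/ and viewed, at most 10 in all, crops included, and the job is handed in when it is done.

Besides the shell and the picture viewer there is one more tool, called after "Emit:" as a command line: name --argument value ..., lists and objects as JSON in quotes. play_rows: Moves the arm, as the interface text tells. Shift numbers are shares of 0.25 m and turn numbers shares of pi/2 rad, none past 1 either way. Its arguments: {"type":"object","properties":{"series":{"type":"string"}},"required":["series"]}

```bash
mkdir -p pics; python3 - <<'E'
from bench import env
import cv2,numpy as np
for c in("scene","top"):
    im=env.read_camera(c); cv2.imwrite(f"pics/{c}0.png",im[:,:,::-1])
    k=env.get_calibration(c); print(c,k["fov_y"],k["cx"],k["cy"],np.round(k["extrinsics"],4).tolist(),[x for x in k if x not in("fov_y","cx","cy","extrinsics")])
    for q in("press","knob_centre","hub_top"):
        for r in env.trace(q,c)[:2]: print(q,round(r["confidence"],2),np.round(r["bbox"],1))
s=env.sense(); print({k:np.round(v,3).tolist() for k,v in s.items()})
E
```

```text
scene 57.06999647245896 320.216152079517 201.61632290835442 [[-0.3649, 0.931, -0.006, 0.189], [0.7344, 0.2839, -0.6165, -0.2847], [-0.5723, -0.2293, -0.7874, 1.6357], [0.0, 0.0, 0.0, 1.0]] []
press 0.93 [291.6 226.8  93.8  88.4]
press 0.31 [242.6 163.    8.5  36.6]
knob_centre 0.5 [284.  204.3  20.3  18.8]
hub_top 0.39 [222.9 181.4  20.9  28.1]
top 43.80471931936471 318.4773459099624 200.30264197353878 [[-0.0185, -0.9998, -0.0072, 0.0233], [-0.9811, 0.0196, -0.1924, 0.545], [0.1925, 0.0035, -0.9813, 1.5536], [0.0, 0.0, 0.0, 1.0]] []
press 0.66 [344.8 192.2  95.   96.3]
knob_centre 0.54 [355.6 171.8  12.1  33.2]
hub_top 0.89 [345.9 192.8  91.9  98.5]
{'time_s': 0.4, 'joint_positions': [-1.37, 0.245, 1.558, -0.0, 1.339, -0.174], 'qd': [0.0, -0.002, -0.003, 0.001, 0.001, -0.003], 'effort': [-0.0, -41.527, -31.437, 0.068, 0.03, -0.0], 'tcp_pos': [0.238, -0.605, 0.205], 'orientation': [0.982, 0.186, -0.0, -0.0], 'wrist_force': [-0.171, 0.588, 0.014], 'wrist_torque': [0.067, -0.033, -0.013], 'finger_force': 0.0, 'width': 1.001}
```

View pics/scene0.png

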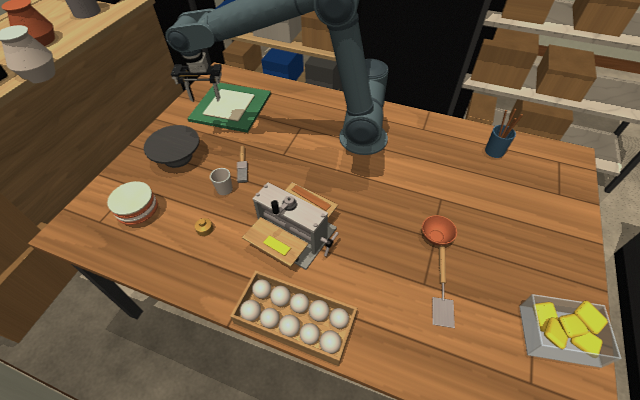

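View pics/top0.png

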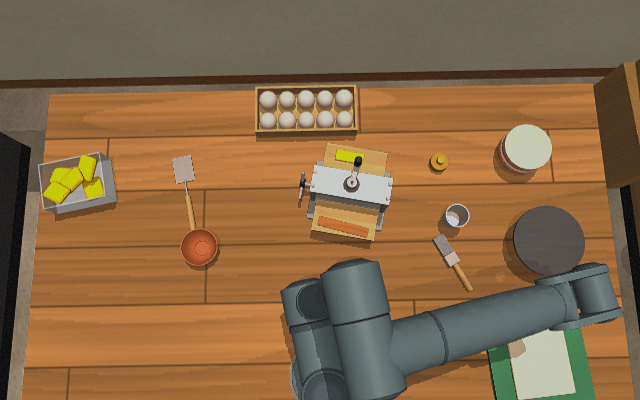

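The scene picture shows the press with its knob near (275,207) and hub near (289,203). The top picture shows the knob near (357,161) and the hub near (352,184). I'll enlarge both for accurate pixels.

```bash
python3 - <<'E'
import cv2,numpy as np
a=cv2.imread("pics/scene0.png")[175:255,240:345]; b=cv2.imread("pics/top0.png")[140:220,300:400]
o=np.hstack([cv2.resize(x,(380,304),interpolation=cv2.INTER_CUBIC) for x in(a[:80,:100],b)])
cv2.imwrite("pics/crop0.png",o)
E
```

```text
(no output)
```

View pics/crop0.png

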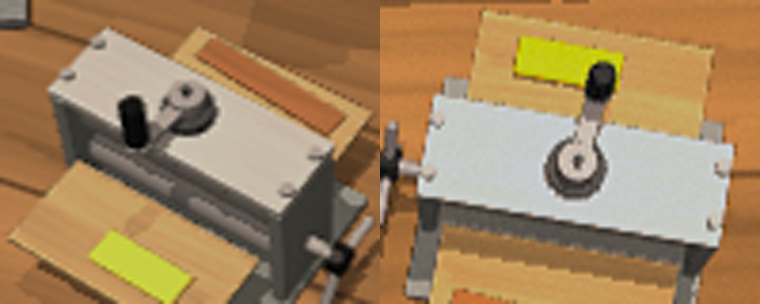

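The crop shows, in full-picture pixels: scene knob centre (275,206.8) and hub (288.9,198.7); top knob centre (358.2,161.3) and hub (351.8,182.4).

```bash
cat >h.py <<'E'
from bench import env
import numpy as np
def ray(c,u,v,z):
    k=env.get_calibration(c); f=200/np.tan(np.radians(k["fov_y"])/2); T=np.array(k["extrinsics"])
    d=T[:3,:3].T@[(u-k["cx"])/f,(v-k["cy"])/f,1]; o=-T[:3,:3].T@T[:3,3]
    return o+d*(z-o[2])/d[2]
E
python3 - <<'E'
from h import *
P={}
for c,n,u,v,z in[("scene","knob",275,206.8,.213),("top","knob",358.2,161.3,.213),("scene","hub",288.9,198.7,.192),("top","hub",351.8,182.4,.192),
 ("top","rib1",300+(516-380)/3.8,140+65/3.8,.084),
 ("top","bolt1",300+(437-380)/3.8,140+117/3.8,.165),("top","bolt2",300+(726-380)/3.8,140+175/3.8,.165),("scene","bolt1",240+290/3.8,175+188/3.8,.165),("scene","bolt2",240+67/3.8,175+75/3.8,.165)]:
    P[c,n]=ray(c,u,v,z); print(c,n,np.round(P[c,n],4))
for c in("scene","top"):
    d=P[c,"knob"]-P[c,"hub"]; print(np.linalg.norm(d[:2]),np.degrees(np.arctan2(d[1],d[0])))
E
```

```text
scene knob [ 0.6287 -0.1047  0.213 ]
top knob [ 0.6287 -0.1069  0.213 ]
scene hub [ 0.5695 -0.0863  0.192 ]
top hub [ 0.5702 -0.0874  0.192 ]
top rib1 [ 0.6799 -0.0456  0.084 ]
top bolt1 [0.6149 0.0213 0.165 ]
top bolt2 [ 0.5628 -0.2071  0.165 ]
scene bolt1 [0.6135 0.0254 0.165 ]
scene bolt2 [ 0.5727 -0.2012  0.165 ]
0.06198492202511737 -17.273110229923976
0.06164509062960089 -18.40008938207361
```

Emit:
play_rows --series "0 0 -0.16 0.0793 -1;0 0 -0.16 0.0793 -1;0 0 -0.16 0.0793 -1;0.1 -0.125 0 0 -1;0.1 -0.125 0 0 -1;0.1 -0.125 0 0 -1;0.1 -0.125 0 0 -1;0.1 -0.125 0 0 -1;0.1 -0.125 0 0 -1;0.1 -0.125 0 0 -1"

```text
time_s: 1.23
tcp_pos: [0.4136, -0.3842, 0.3257]
orientation: [1.0, 0.0, 0.0, 0.0]
wrist_force: [1.3, -0.0, 0.8]
width: 1.004
finger_force: 0.0
```

Emit:
play_rows --series "0.095 -0.125 0 0 -1;0.095 -0.125 0 0 -1;0.095 -0.125 0 0 -1;0.095 -0.125 0 0 -1;0.095 -0.125 0 0 -1;0.095 -0.125 0 0 -1;0.095 -0.125 0 0 -1;0.095 -0.125 0 0 -1;0.095 -0.12 0 0 -1;0 0 0.1 0 -1;0 0 0.1 0 -1;0 0 0 0 -1"

```text
time_s: 2.23
tcp_pos: [0.624, -0.104, 0.2695]
orientation: [1.0, 0.001, -0.005, -0.002]
wrist_force: [-0.8, 0.0, -1.0]
width: 0.998
finger_force: 0.0
```

```bash
python3 - <<'E'
from h import *
import cv2
a=env.read_camera("scene")[160:260,225:350,::-1]
cv2.imwrite("pics/c1.png",cv2.resize(a,(750,600),interpolation=cv2.INTER_CUBIC))
s=env.sense();print(s["tcp_pos"],s["joint_positions"])
E
```

```text
[ 0.62466555 -0.10482615  0.27220505] [-3.44968809e-01  1.64444499e-01  1.52920173e+00 -3.21653669e-05
  1.45441455e+00  1.22418868e+00]
```

View pics/c1.png

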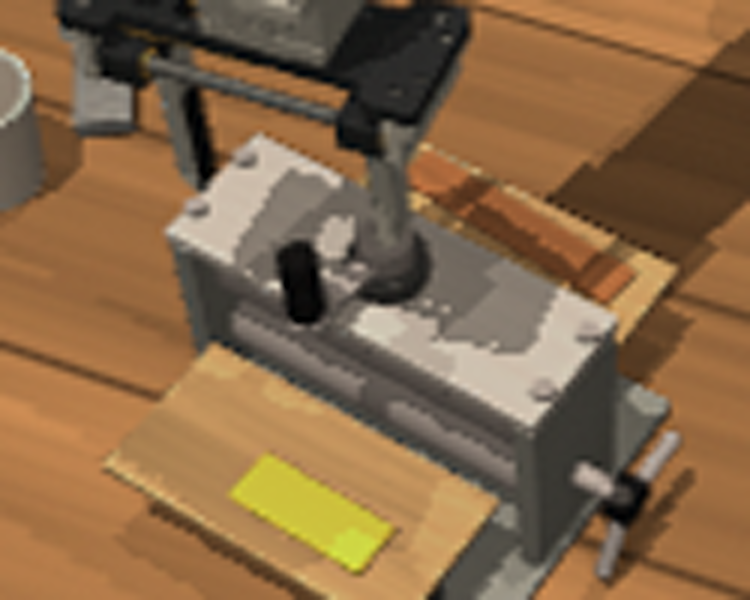

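The fingers straddle the knob (knob near (300,280) in the crop), with nothing in the way.

Emit:
play_rows --series "0.011 0 0.092 0 -1;0 0 0.092 0 -1;0 0 0.092 0 -1;0 0 0 0 1;0 0 0 0 1;0 0 0 0 1;0 0 0 0 1;0 0 0 0 1;0 0 0 0 1;0 0 0 0 1"

```text
time_s: 3.12
tcp_pos: [0.6293, -0.1058, 0.2074]
orientation: [1.0, 0.001, 0.001, 0.0]
wrist_force: [0.2, 0.6, 1.4]
width: 0.539
finger_force: 0.0
```

Emit:
play_rows --series "0 0 0 0 1;0 0 0 0 1;0 0 0 0 1;0 0 0 0 1;0 0 0 0 1;0 0 0 0 1;0 0 0 0 1;0 0 0 0 1;0 0 0 0 1"

```text
time_s: 3.87
tcp_pos: [0.6289, -0.1057, 0.2064]
orientation: [1.0, 0.001, -0.0, -0.0]
wrist_force: [-0.4, -0.5, -0.5]
width: 0.227
finger_force: 30.0
```

```bash
cat >>h.py <<'E'
C=np.array([.570,-.087]); R=.060
p=lambda t:C+R*np.array([np.cos(np.radians(t)),np.sin(np.radians(t))])
def rows(t0,step,n):
    out=[]
    for i in range(n):
        d=(p(t0+step*(i+1))-p(t0+step*i))/.25; out.append(f"{d[0]:.4f} {-d[1]:.4f} 0 0 1")
    return ";".join(out)
def state(n=10):
    w=[];q=[]
    for _ in range(n):
        env.read_camera("top"); s=env.sense(); w.append(s["wrist_force"]); q.append(s["tcp_pos"])
    w=np.mean(w,0);q=np.mean(q,0);d=q[:2]-C;r=np.linalg.norm(d);u=d/r
    t=np.array([u[1],-u[0]]) # clockwise tangent
    print("t",round(s["time_s"],2),"pos",np.round(q,4),"ang",round(np.degrees(np.arctan2(d[1],d[0])),2),"r",round(r,4),"F",np.round(w,2),"resist cw",round(-w[:2]@t,2),"radial",round(w[:2]@u,2))
E
python3 -c "
from h import *
state(5)
print(rows(-18,-6,12))"
```

```text
t 4.12 pos [ 0.6289 -0.1057  0.2064] ang -17.61 r 0.0618 F [-0.02 -0.13 -0.52] resist cw -0.13 radial 0.02
-0.0090 0.0235 0 0 1;-0.0114 0.0224 0 0 1;-0.0137 0.0211 0 0 1;-0.0158 0.0195 0 0 1;-0.0178 0.0178 0 0 1;-0.0195 0.0158 0 0 1;-0.0211 0.0137 0 0 1;-0.0224 0.0114 0 0 1;-0.0235 0.0090 0 0 1;-0.0243 0.0065 0 0 1;-0.0248 0.0039 0 0 1;-0.0251 0.0013 0 0 1
```

Emit:
play_rows --series "-0.009 0.0235 0 0 1;-0.0115 0.0225 0 0 1;-0.0135 0.021 0 0 1;-0.016 0.0195 0 0 1;-0.018 0.018 0 0 1;-0.0195 0.016 0 0 1;-0.021 0.0135 0 0 1;-0.0225 0.0115 0 0 1;-0.0235 0.009 0 0 1;-0.0245 0.0065 0 0 1;-0.025 0.004 0 0 1;-0.025 0.0015 0 0 1"

```text
time_s: 5.12
tcp_pos: [0.5712, -0.1473, 0.2064]
orientation: [1.0, 0.001, 0.0, -0.0]
wrist_force: [1.7, 3.0, -1.6]
width: 0.224
finger_force: 30.0
```

```bash
python3 -c "
from h import *
state(5)
print(rows(-90,-6,5))"
```

```text
t 5.37 pos [ 0.571  -0.1473  0.2064] ang -89.09 r 0.0603 F [ 0.1   3.12 -1.15] resist cw 0.15 radial -3.12
-0.0251 -0.0013 0 0 1;-0.0248 -0.0039 0 0 1;-0.0243 -0.0065 0 0 1;-0.0235 -0.0090 0 0 1;-0.0224 -0.0114 0 0 1
```

Emit:
play_rows --series "-0.025 -0.0015 0 0 1;-0.025 -0.004 0 0 1;-0.0245 -0.0065 0 0 1;-0.0235 -0.009 0 0 1;-0.0225 -0.0115 0 0 1"

```text
time_s: 5.78
tcp_pos: [0.5412, -0.1391, 0.2065]
orientation: [1.0, 0.0, 0.001, -0.0]
wrist_force: [4.1, 2.7, -2.1]
width: 0.223
finger_force: 30.0
```

```bash
python3 -c "
from h import *
state(5)
for k in range(6): print(-120-12*k,rows(-120-12*k,-3,4))"
```

```text
t 6.03 pos [ 0.541  -0.1388  0.2064] ang -119.26 r 0.0594 F [ 2.41  3.67 -2.45] resist cw 0.31 radial -4.38
-120 -0.0107 -0.0066 0 0 1;-0.0104 -0.0071 0 0 1;-0.0100 -0.0076 0 0 1;-0.0096 -0.0082 0 0 1
-132 -0.0091 -0.0086 0 0 1;-0.0086 -0.0091 0 0 1;-0.0082 -0.0096 0 0 1;-0.0076 -0.0100 0 0 1
-144 -0.0071 -0.0104 0 0 1;-0.0066 -0.0107 0 0 1;-0.0060 -0.0110 0 0 1;-0.0054 -0.0113 0 0 1
-156 -0.0048 -0.0116 0 0 1;-0.0042 -0.0118 0 0 1;-0.0036 -0.0120 0 0 1;-0.0029 -0.0122 0 0 1
-168 -0.0023 -0.0124 0 0 1;-0.0016 -0.0125 0 0 1;-0.0010 -0.0125 0 0 1;-0.0003 -0.0126 0 0 1
-180 0.0003 -0.0126 0 0 1;0.0010 -0.0125 0 0 1;0.0016 -0.0125 0 0 1;0.0023 -0.0124 0 0 1
```

Emit:
play_rows --series "-0.0095 -0.0075 0 0 1;-0.0095 -0.008 0 0 1;0 0 0 0 1"

```text
time_s: 6.28
tcp_pos: [0.5366, -0.1358, 0.2066]
orientation: [1.0, 0.001, -0.0, 0.001]
wrist_force: [2.4, 0.7, -2.0]
width: 0.224
finger_force: 30.0
```

```bash
python3 -c "
from h import *
state(5)"
```

```text
t 6.53 pos [ 0.5367 -0.1358  0.2066] ang -124.3 r 0.0591 F [ 0.58  0.85 -1.98] resist cw -0.0 radial -1.03
```

Emit:
play_rows --series "-0.01 -0.0076 0 0 1;-0.0096 -0.0082 0 0 1;0 0 0 0 1"

```text
time_s: 6.78
tcp_pos: [0.5315, -0.1315, 0.2066]
orientation: [1.0, 0.001, -0.0, 0.0]
wrist_force: [0.3, -1.2, -1.2]
width: 0.223
finger_force: 30.0
```

```bash
python3 -c "
from h import *
state(5)"
```

```text
t 7.03 pos [ 0.5316 -0.1316  0.2066] ang -130.69 r 0.0588 F [-0.01 -1.15 -0.86] resist cw 0.75 radial 0.88
```

Emit:
play_rows --series "-0.0091 -0.0086 0 0 1;-0.0086 -0.0091 0 0 1;0 0 0 0 1"

```text
time_s: 7.28
tcp_pos: [0.527, -0.1269, 0.2065]
orientation: [1.0, 0.001, -0.0, 0.0]
wrist_force: [-1.9, -1.4, 0.6]
width: 0.225
finger_force: 30.0
```

```bash
python3 -c "
from h import *
state(5)"
```

```text
t 7.53 pos [ 0.5272 -0.1271  0.2065] ang -136.85 r 0.0586 F [-1.48 -2.03  0.35] resist cw 0.47 radial 2.47
```

Emit:
play_rows --series "-0.0092 -0.0086 0 0 1;-0.0086 -0.009 0 0 1;0 0 0 0 1"

```text
time_s: 7.78
tcp_pos: [0.523, -0.122, 0.2065]
orientation: [1.0, 0.001, 0.0, -0.0]
wrist_force: [0.6, -0.8, -0.1]
width: 0.224
finger_force: 30.0
```

```bash
python3 -c "
from h import *
state(5)"
```

```text
t 8.03 pos [ 0.5231 -0.1222  0.2064] ang -143.08 r 0.0587 F [ 0.69 -0.27 -0.64] resist cw 0.63 radial -0.39
```

Emit:
play_rows --series "-0.0071 -0.0104 0 0 1;-0.0066 -0.0107 0 0 1;0 0 0 0 1"

```text
time_s: 8.28
tcp_pos: [0.5195, -0.1168, 0.2064]
orientation: [1.0, 0.001, 0.0, -0.0]
wrist_force: [1.9, 0.3, -1.2]
width: 0.223
finger_force: 30.0
```

```bash
python3 -c "
from h import *
state(5)"
```

```text
t 8.53 pos [ 0.5196 -0.1171  0.2064] ang -149.16 r 0.0587 F [ 1.62  0.37 -1.41] resist cw 0.51 radial -1.58
```

Emit:
play_rows --series "-0.006 -0.011 0 0 1;-0.0054 -0.0113 0 0 1;0 0 0 0 1"

```text
time_s: 8.78
tcp_pos: [0.5167, -0.1114, 0.2064]
orientation: [1.0, 0.001, 0.0, -0.0]
wrist_force: [1.6, 0.1, -2.5]
width: 0.227
finger_force: 30.0
```

```bash
python3 -c "
from h import *
state(5)"
```

```text
t 9.03 pos [ 0.5168 -0.1116  0.2064] ang -155.21 r 0.0586 F [ 2.95  0.81 -2.33] resist cw 0.5 radial -3.02
```

Emit:
play_rows --series "-0.0036 -0.0116 0 0 1;-0.003 -0.0118 0 0 1;0 0 0 0 1"

```text
time_s: 9.28
tcp_pos: [0.5147, -0.1058, 0.2065]
orientation: [1.0, 0.001, -0.0, 0.0]
wrist_force: [1.8, -1.4, -0.6]
width: 0.226
finger_force: 30.0
```

```bash
python3 -c "
from h import *
state(5)"
```

```text
t 9.53 pos [ 0.5148 -0.106   0.2065] ang -161.06 r 0.0584 F [ 0.61  0.09 -0.5 ] resist cw 0.12 radial -0.61
```

Emit:
play_rows --series "-0.0034 -0.012 0 0 1;-0.0028 -0.0122 0 0 1;0 0 0 0 1"

```text
time_s: 9.78
tcp_pos: [0.5132, -0.0996, 0.2065]
orientation: [1.0, 0.001, -0.0, 0.0]
wrist_force: [-0.7, -1.8, -0.7]
width: 0.227
finger_force: 30.0
```

```bash
python3 -c "
from h import *
state(5)"
```

```text
t 10.03 pos [ 0.5132 -0.0998  0.2065] ang -167.3 r 0.0582 F [-1.88 -0.71  0.54] resist cw 0.28 radial 1.99
```

Emit:
play_rows --series "-0.0027 -0.0124 0 0 1;-0.002 -0.0125 0 0 1;0 0 0 0 1"

```text
time_s: 10.28
tcp_pos: [0.5122, -0.0932, 0.2064]
orientation: [1.0, 0.001, -0.0, -0.0]
wrist_force: [-2.7, -0.9, 0.6]
width: 0.228
finger_force: 30.0
```

```bash
python3 -c "
from h import *
state(5)"
```

```text
t 10.53 pos [ 0.5122 -0.0935  0.2065] ang -173.62 r 0.0582 F [-2.7  -0.74  1.55] resist cw 0.44 radial 2.77
```

Emit:
play_rows --series "-0.0022 -0.0125 0 0 1;-0.0016 -0.0126 0 0 1;0 0 0 0 1"

```text
time_s: 10.78
tcp_pos: [0.5117, -0.0869, 0.2064]
orientation: [1.0, 0.001, 0.001, -0.0]
wrist_force: [1.0, -1.0, -0.1]
width: 0.227
finger_force: 30.0
```

```bash
python3 -c "
from h import *
state(5)"
```

```text
t 11.03 pos [ 0.5117 -0.0872  0.2064] ang -179.85 r 0.0583 F [ 0.9  -0.05 -1.05] resist cw 0.05 radial -0.9
```

```bash
sed -i 's/C=np.array.*; R/C=np.array([.5717,-.0872]); R/' h.py; python3 -c "
from h import *
state(2)
for k in range(14): print(-180-6*k,rows(-180-6*k,-3,2))"
```

```text
t 11.13 pos [ 0.5117 -0.0873  0.2064] ang -179.9 r 0.06 F [ 1.32 -0.2  -0.97] resist cw 0.2 radial -1.32
-180 0.0003 -0.0126 0 0 1;0.0010 -0.0125 0 0 1
-186 0.0016 -0.0125 0 0 1;0.0023 -0.0124 0 0 1
-192 0.0029 -0.0122 0 0 1;0.0036 -0.0120 0 0 1
-198 0.0042 -0.0118 0 0 1;0.0048 -0.0116 0 0 1
-204 0.0054 -0.0113 0 0 1;0.0060 -0.0110 0 0 1
-210 0.0066 -0.0107 0 0 1;0.0071 -0.0104 0 0 1
-216 0.0076 -0.0100 0 0 1;0.0082 -0.0096 0 0 1
-222 0.0086 -0.0091 0 0 1;0.0091 -0.0086 0 0 1
-228 0.0096 -0.0082 0 0 1;0.0100 -0.0076 0 0 1
-234 0.0104 -0.0071 0 0 1;0.0107 -0.0066 0 0 1
-240 0.0110 -0.0060 0 0 1;0.0113 -0.0054 0 0 1
-246 0.0116 -0.0048 0 0 1;0.0118 -0.0042 0 0 1
-252 0.0120 -0.0036 0 0 1;0.0122 -0.0029 0 0 1
-258 0.0124 -0.0023 0 0 1;0.0125 -0.0016 0 0 1
```

Emit:
play_rows --series "0.0003 -0.0126 0 0 1;0.001 -0.0125 0 0 1;0 0 0 0 1"

```text
time_s: 11.38
tcp_pos: [0.512, -0.0808, 0.2065]
orientation: [1.0, 0.001, 0.0, 0.0]
wrist_force: [2.3, -1.0, -2.0]
width: 0.228
finger_force: 30.0
```

```bash
python3 -c "
from h import *
state(5)"
```

```text
t 11.63 pos [ 0.5119 -0.081   0.2065] ang 174.07 r 0.0601 F [ 2.5  -0.59 -2.14] resist cw 0.33 radial -2.55
```

Emit:
play_rows --series "0.0026 -0.0125 0 0 1;0.0034 -0.0124 0 0 1;0 0 0 0 1"

```text
time_s: 11.88
tcp_pos: [0.5131, -0.0745, 0.2065]
orientation: [1.0, 0.001, -0.0, -0.0]
wrist_force: [0.9, -1.0, -0.7]
width: 0.227
finger_force: 30.0
```

```bash
python3 -c "
from h import *
state(5)"
```

```text
t 12.13 pos [ 0.513  -0.0747  0.2065] ang 167.97 r 0.06 F [ 0.16 -0.87 -0.62] resist cw 0.82 radial -0.34
```

Emit:
play_rows --series "0.003 -0.0122 0 0 1;0.0036 -0.012 0 0 1;0 0 0 0 1"

```text
time_s: 12.38
tcp_pos: [0.5148, -0.0684, 0.2065]
orientation: [1.0, 0.001, -0.0, -0.0]
wrist_force: [-0.2, -1.3, 1.8]
width: 0.229
finger_force: 30.0
```

```bash
python3 -c "
from h import *
state(5)"
```

```text
t 12.63 pos [ 0.5147 -0.0686  0.2065] ang 161.93 r 0.0599 F [-1.57 -0.32  0.74] resist cw 0.79 radial 1.4
```

Emit:
play_rows --series "0.004 -0.0118 0 0 1;0.0046 -0.0116 0 0 1;0 0 0 0 1"

```text
time_s: 12.88
tcp_pos: [0.5171, -0.0626, 0.2065]
orientation: [1.0, 0.001, -0.0, -0.0]
wrist_force: [-1.5, -0.5, 1.2]
width: 0.228
finger_force: 30.0
```

```bash
python3 -c "
from h import *
state(5)"
```

```text
t 13.13 pos [ 0.517  -0.0628  0.2064] ang 155.95 r 0.0599 F [-1.55  0.14  0.61] resist cw 0.5 radial 1.47
```

Emit:
play_rows --series "0.0052 -0.0114 0 0 1;0.0058 -0.0111 0 0 1;0 0 0 0 1"

```text
time_s: 13.38
tcp_pos: [0.5199, -0.057, 0.2064]
orientation: [1.0, 0.001, 0.0, -0.0]
wrist_force: [-2.0, 1.0, 0.1]
width: 0.224
finger_force: 30.0
```

```bash
python3 -c "
from h import *
state(5)"
```

```text
t 13.63 pos [ 0.5198 -0.0572  0.2064] ang 149.95 r 0.0599 F [-1.61  0.33  0.24] resist cw 0.52 radial 1.56
```

Emit:
play_rows --series "0.0065 -0.0107 0 0 1;0.007 -0.0104 0 0 1;0 0 0 0 1"

```text
time_s: 13.88
tcp_pos: [0.5232, -0.0519, 0.2064]
orientation: [1.0, 0.001, -0.0, 0.0]
wrist_force: [-1.6, -1.5, 1.4]
width: 0.229
finger_force: 30.0
```

```bash
python3 -c "
from h import *
state(5)"
```

```text
t 14.13 pos [ 0.5231 -0.0521  0.2064] ang 144.13 r 0.0599 F [-1.7  -0.22  1.04] resist cw 1.17 radial 1.25
```

Emit:
play_rows --series "0.0075 -0.01 0 0 1;0.0081 -0.0096 0 0 1;0 0 0 0 1"

```text
time_s: 14.38
tcp_pos: [0.526, -0.0485, 0.2064]
orientation: [1.0, 0.001, -0.002, 0.002]
wrist_force: [-7.9, -6.3, 2.0]
width: 0.224
finger_force: 30.0
```

```bash
python3 -c "
from h import *
state(5)"
```

```text
t 14.63 pos [ 0.5259 -0.0486  0.2064] ang 139.87 r 0.0599 F [-6.99 -5.28  3.  ] resist cw 8.54 radial 1.94
```

Emit:
play_rows --series "0.004 -0.0048 0 0 1;0 0 0 0 1;0 0 0 0 1;0 0 0 0 1;0 0 0 0 1;0 0 0 0 1;0 0 0 0 1;0 0 0 0 1"

```text
time_s: 15.3
tcp_pos: [0.5265, -0.0478, 0.2064]
orientation: [1.0, 0.001, -0.002, 0.002]
wrist_force: [-8.5, -7.2, 2.8]
width: 0.228
finger_force: 30.0
```

```bash
python3 -c "
from h import *
state(10)"
```

```text
t 15.8 pos [ 0.5265 -0.0478  0.2063] ang 138.92 r 0.0599 F [-8.53 -6.46  2.53] resist cw 10.47 radial 2.18
```

Emit:
play_rows --series "-0.004 0.0048 0 0 1;-0.0081 0.0096 0 0 1;0 0 0 0 1;0 0 0 0 1"

```text
time_s: 16.13
tcp_pos: [0.5244, -0.0504, 0.2064]
orientation: [1.0, 0.0, -0.001, 0.001]
wrist_force: [-4.2, -2.7, 1.8]
width: 0.225
finger_force: 30.0
```

```bash
python3 -c "
from h import *
state(8)
for k in range(4): print(144+24*k,rows(144+24*k,6,4))"
```

```text
t 16.53 pos [ 0.5245 -0.0503  0.2064] ang 142.01 r 0.0599 F [-4.65 -2.89  1.79] resist cw 5.14 radial 1.88
144 -0.0137 0.0211 0 0 1;-0.0114 0.0224 0 0 1;-0.0090 0.0235 0 0 1;-0.0065 0.0243 0 0 1
168 -0.0039 0.0248 0 0 1;-0.0013 0.0251 0 0 1;0.0013 0.0251 0 0 1;0.0039 0.0248 0 0 1
192 0.0065 0.0243 0 0 1;0.0090 0.0235 0 0 1;0.0114 0.0224 0 0 1;0.0137 0.0211 0 0 1
216 0.0158 0.0195 0 0 1;0.0178 0.0178 0 0 1;0.0195 0.0158 0 0 1;0.0211 0.0137 0 0 1
```

Emit:
play_rows --series "-0.0048 0.0067 0 0 1;0 0 0 0 1;0 0 0 0 1"

```text
time_s: 16.78
tcp_pos: [0.5237, -0.0513, 0.2064]
orientation: [1.0, 0.0, -0.0, 0.0]
wrist_force: [-3.1, -0.6, 0.9]
width: 0.227
finger_force: 30.0
```

```bash
python3 -c "
from h import *
state(12)"
```

```text
t 17.38 pos [ 0.5237 -0.0513  0.2064] ang 143.18 r 0.0599 F [-3.47 -1.13  1.33] resist cw 2.99 radial 2.1
```

Emit:
play_rows --series "-0.0048 0.0067 0 0 1;0 0 0 0 1;0 0 0 0 1"

```text
time_s: 17.63
tcp_pos: [0.5228, -0.0526, 0.2065]
orientation: [1.0, 0.0, 0.0, -0.0]
wrist_force: [-2.3, 0.4, 1.3]
width: 0.223
finger_force: 30.0
```

```bash
python3 -c "
from h import *
state(12)"
```

```text
t 18.23 pos [ 0.5227 -0.0528  0.2065] ang 144.93 r 0.0599 F [-1.85  0.99  0.67] resist cw 0.26 radial 2.08
```

Emit:
play_rows --series "-0.0072 0.0102 0 0 1;0 0 0 0 1;0 0 0 0 1"

```text
time_s: 18.48
tcp_pos: [0.5207, -0.0557, 0.2065]
orientation: [1.0, 0.0, 0.0, -0.0]
wrist_force: [-1.3, 1.2, 1.0]
width: 0.229
finger_force: 30.0
```

```bash
python3 -c "
from h import *
state(12)"
```

```text
t 19.08 pos [ 0.5208 -0.0556  0.2065] ang 148.15 r 0.0599 F [-1.11  1.59  0.33] resist cw -0.77 radial 1.78
```

```bash
python3 -c "
from h import *
print(rows(148.2,6,12))"
```

```text
-0.0121 0.0220 0 0 1;-0.0097 0.0232 0 0 1;-0.0073 0.0240 0 0 1;-0.0047 0.0247 0 0 1;-0.0021 0.0250 0 0 1;0.0005 0.0251 0 0 1;0.0031 0.0249 0 0 1;0.0057 0.0245 0 0 1;0.0083 0.0237 0 0 1;0.0107 0.0227 0 0 1;0.0130 0.0215 0 0 1;0.0152 0.0200 0 0 1
```

Emit:
play_rows --series "-0.012 0.022 0 0 1;-0.0097 0.0232 0 0 1;-0.0073 0.024 0 0 1;-0.0047 0.0247 0 0 1;-0.002 0.025 0 0 1;0.0005 0.025 0 0 1;0.003 0.025 0 0 1;0.0057 0.0245 0 0 1;0.0083 0.0237 0 0 1;0.0107 0.0227 0 0 1;0.013 0.0215 0 0 1;0.0152 0.02 0 0 1"

```text
time_s: 20.08
tcp_pos: [0.5263, -0.1264, 0.2064]
orientation: [1.0, 0.001, -0.0, -0.0]
wrist_force: [1.2, 1.7, -0.3]
width: 0.227
finger_force: 30.0
```

```bash
python3 -c "
from h import *
state(8)
a=-140.
print(rows(-139.8,4,4))"
```

```text
t 20.48 pos [ 0.5264 -0.1264  0.2065] ang -139.18 r 0.0599 F [ 0.69 -0.07 -0.85] resist cw 0.51 radial -0.47
0.0113 0.0124 0 0 1;0.0121 0.0116 0 0 1;0.0129 0.0107 0 0 1;0.0136 0.0098 0 0 1
```

```bash
python3 -c "
from h import *
print(rows(-139.2,4.75,3))"
```

```text
0.0136 0.0145 0 0 1;0.0148 0.0133 0 0 1;0.0158 0.0121 0 0 1
```

Emit:
play_rows --series "0.0136 0.0145 0 0 1;0.0148 0.0133 0 0 1;0.0158 0.012 0 0 1;0 0 0 0 1;0 0 0 0 1"

```text
time_s: 20.9
tcp_pos: [0.5374, -0.1363, 0.2065]
orientation: [1.0, 0.0, 0.0, 0.0]
wrist_force: [-0.6, -0.8, -0.4]
width: 0.226
finger_force: 30.0
```

```bash
python3 -c "
from h import *
state(10)"
```

```text
t 21.4 pos [ 0.5372 -0.136   0.2065] ang -125.27 r 0.0598 F [-0.41 -1.9  -0.29] resist cw 0.76 radial 1.78
```

Emit:
play_rows --series "0 0.002 0 0 1;0 0 0 0 1;0 0 0 0 1"

```text
time_s: 21.65
tcp_pos: [0.5372, -0.1361, 0.2065]
orientation: [1.0, 0.001, 0.0, -0.0]
wrist_force: [0.1, -0.9, -1.1]
width: 0.229
finger_force: 30.0
```

```bash
python3 -c "
from h import *
state(10)"
```

```text
t 22.15 pos [ 0.5372 -0.1361  0.2065] ang -125.22 r 0.0599 F [ 0.33 -0.9  -0.43] resist cw 0.79 radial 0.55
```

Emit:
play_rows --series "0 0 0 0 -1;0 0 0 0 -1;0 0 0 0 -1;0 0 0 0 -1;0 0 0 0 -1;0 0 0 0 -1;0 0 0 0 -1;0 0 0 0 -1;0 0 -0.05 0 -1;0 0 -0.12 0 -1;0 0 -0.15 0 -1;0 0 -0.15 0 -1"

```text
time_s: 23.15
tcp_pos: [0.5366, -0.136, 0.3256]
orientation: [1.0, 0.001, -0.001, -0.0]
wrist_force: [1.3, -0.5, 0.3]
width: 1.0
finger_force: 0.0
```

Emit:
play_rows --series "0 0.15 -0.05 0 -1;0 0.15 0 0 -1;0 0.15 0 0 -1;0 0.15 0 0 -1;0 0.15 0 0 -1;0 0.15 0 0 -1;0 0 0 0 -1;0 0 0 0 -1"

```text
time_s: 23.82
tcp_pos: [0.5369, -0.3628, 0.3366]
orientation: [1.0, -0.001, -0.0, -0.0]
wrist_force: [0.3, 0.5, 0.7]
width: 0.999
finger_force: 0.0
```

```bash
python3 - <<'E'
from h import *
import cv2
a=env.read_camera("scene")[160:260,225:350,::-1];b=env.read_camera("top")[140:220,300:400,::-1]
cv2.imwrite("pics/end.png",np.hstack([cv2.resize(a[:, :],(400,320),interpolation=cv2.INTER_CUBIC),cv2.resize(b,(400,320),interpolation=cv2.INTER_CUBIC)]))
E
```

```text
(no output)
```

View pics/end.png

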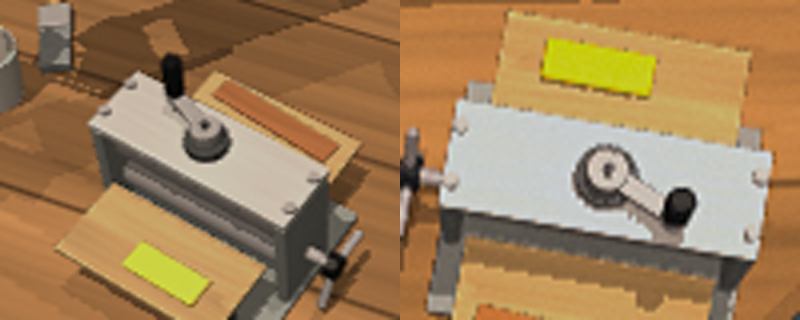

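The crank stands free, with the knob at about (370,191.8) in the top picture. The rib and slat have not moved. I'll check its position and hand in.

```bash
python3 - <<'E'
from h import *
q=ray("top",370,191.8,.213);d=q[:2]-C;print(q,np.degrees(np.arctan2(d[1],d[0])))
if abs(np.degrees(np.arctan2(d[1],d[0]))+125)<5: print(env.close_job())
E
```

```text
[ 0.53621625 -0.13806906  0.213     ] -124.89772793355199
the job is handed in; nothing more can be done
None
```

The job is done and handed in: I seated the screw at about 10 N and held it for a second. I then backed it off a quarter turn, 90° give or take about 0.5° because the bottoming point had to be judged from the force readings. The crank is released, the arm is clear, and the scraper and slat on the feed boards are where they were.

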